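# Slide the green flange home and close its keeper

## Robot

A 6-joint arm with a two-finger parallel gripper is mounted at the origin on the work surface. World frame = base frame: x ahead of the robot, y to its left, z up, the work surface at z = 0. Lengths are in m, angles in rad, forces in N, time in s.
With the tool pointing down it reaches from about 0.3 to 0.875 m from the base axis. Payload 6.4 kg.
Tool frame: the origin (TCP) lies between the finger pads; the fingertips stand 19 mm ahead of it and the grasp point (between the pads) is the TCP (ctrl.tips_ahead is the z of the fingertips in the tool frame, in m); z points along the fingers, y is the line along which they close (so a half turn about z gives the same grasp; the last joint's range is limited). The gripper opens to 85 mm and grips with 20 to 120 N. Pads are 22 mm wide; open, the fingers measure 114 mm over their backs; the gripper's body (76 mm by 85 mm) begins 54 mm behind the grasp point. The pads swing forward as they close: fully open they stand 13 mm farther back than shut.
Start: joints at [0.919, 0.181, 1.607, -0, 1.354, -0.206], TCP at [0.248, 0.519, 0.25] pointing down, gripper open.
Joint ranges: [-2.99, 2.99], [-0.89, 2.07], [0.3, 2.58], [-1.14, 4.28], [0, 2.63], [-3.12, 3.12]. Speed limits (rad/s): [2.57, 2.57, 3.01, 3.14, 3.14, 3.14].

## Interface

Orientations are given as a unit quaternion [w, x, y, z].
In Python, from bench import readout, vision, ctrl gives the robot as it stands.
- The arm moves only by the tool play_rows, never from a script. Its arguments are lists of equal length, an entry for each row: "xyz": the shift along the tool's x, y, z in mm, a list of three; "rot": the turn, a rotation vector about the tool's x, y, z in rad, a list of three; "grip": the opening, from 0 (shut) to 1 (fully open). In form: {"xyz": [[x, y, z], ...], "rot": [[rx, ry, rz], ...], "grip": [grip, ...]}. A call has exactly 10 rows; each row is the pose to reach, as a shift and turn from the pose commanded when the call began, along the tool's axes at that moment; what a row does not reach only later rows make up. A row lasts 1/8 s, in which the tool goes at most 62.5 mm and 10.7 degrees, less where a joint would pass 70% of its speed; a pose out of reach is approached as far as the arm can. A call with a gripper value outside its range is refused whole. The fingers move at their own pace and stop on an object; the grip force is fixed at half the most. Time passes only in rows, so rows that repeat a pose let the fingers close, or fill a call up. It gives the time, the measured TCP pose, the force, the opening and the grip force at its end, in the units of the state.
- readout.get_obs(): the state, without advancing time (a new reading comes with each control period).
- vision.camera(name): name is "side" or "top" or "wrist"; returns a dict with "color" (420x560x3 uint8, red, green, blue), "depth" (420x560 float32, m along the optical axis (not along the pixel's ray), 0 where there is no reading), "camera_matrix" (3x3 intrinsics, pixels), "k1" (the pictures are not rectified: a ray, as slopes to the right and down, at radius r is drawn at 1 + k1 r^2 times it, then the intrinsics apply), "extrinsics" (4x4, takes a point from camera to world coordinates); the wrist camera has in their place "hand_eye" (4x4, takes a point from camera to tool coordinates, whose origin is the TCP and whose axes are the flange's). Camera axes: x right, y down, z forward; pixel columns grow to the right and rows downward; lengths in m; the calibration is good to about 2 mm. A picture is of the moment at which its call begins: read the wrist's pose just before it.
- ctrl.hand_in(): hands the job in; it is judged then, once.
The state is a dict: "time_s": time; "q": joint angles; "dq": joint speeds; "joint_efforts": joint torques, N m; "eef_pos": TCP position; "eef_rot": TCP orientation; "wrist_force": force on the tool from outside, world axes, zero at the start; "torque": the same for the moment, N m; "opening": opening from 0.0 (shut) to 1.0 (fully open); "grasp_force": force on a finger pad.
Only numpy, scipy, OpenCV 4.12 (cv2) and the standard library are available. Lean on these libraries where they do the work, as an engineer would, in place of code of your own. Each camera call takes 0.05 s, during which the arm holds its last target. There are 200 camera calls.

## Task

Return the green pipe flange to the slot with the green label: swing that slot's keeper fully open, slide the flange along the rack's deck (do not lift it off) until it drops into the round pocket and lies flat, then swing the same keeper fully closed over it. Leave the other slots, their keepers, the yellow flange and everything else on the bench as they are.

Things in the scene. Friction and masses are not known exactly. Their poses are not given: they have to be found in the camera images.
- rack: Fixed low rack, deck top 24 mm above the bench. Origin at bench level, centre of the middle of 3 pockets; x to the far side, y along the row. Slot tiles 160 x 160 mm at y = -160, 0, 160 mm (x = 0), order varies. In front a plain apron at deck level (x -250 to -80, |y| < 240 mm) where the green flange starts. A lip 10 mm above the deck, 12 mm thick, runs round it all.
- slot_green: Slot tile with green labels: a flat strip before the pocket and an upright strip (22 mm high, 12 thick) behind it at x = 73 mm. Origin at bench level below the pocket's centre; axes parallel to the rack's. The pocket is round, 118 mm across, 8 mm deep, its edge level with the deck, its floor 16 mm above the bench.
- slot_yellow: The same tile with yellow labels; the yellow flange lies in its pocket.
- slot_orange: The same tile with orange labels; its pocket is empty and stays so.
- flange_green: Loose green ring-shaped flange, 110 mm outside, bore 56 mm right through, 18 mm thick, 0.33 to 0.6 kg; origin at the centre of its underside, z up. It can be moved by fingertips put down into the bore. Top 42 mm above the bench on the deck, 34 mm in the pocket. Entering the pocket its leading edge dips first; push on gently to the far wall and the rear drops too.
- flange_yellow: Yellow flange, same size, lying in the yellow slot under its keeper. Leave it there.
- keeper_green (a joint): Green slot's keeper: flat arm (16 mm wide, from 38 to 46 mm above the bench) turning level about its pivot. 0 (stop): closed, along the rack's -y, over the pocket. Grows as it swings to the rack's -x; 1.6 (stop): fully open, along -x beside the pocket. Stays where left; about 1.5 N moves the pin. Unless open it blocks a flange sliding on the deck; it clears one in the pocket by 4 mm.
- pivot_green (a point): Point on the green keeper's pivot axis, at x = 0, y = +70 mm of its slot tile, 38 mm above the bench.
- pin_green (a point): Top centre of the green keeper's upright black pin (14 mm across, 30 mm tall, from 46 to 76 mm above the bench), at the free end of the arm, 48 mm from the pivot axis. Push the keeper by this pin.
- pin_yellow (a point): The same point of the yellow slot's keeper, which is closed; leave it.
- pin_orange (a point): The same point of the orange slot's keeper, which stands at any angle; leave it.
- hammer: Hammer lying on the bench beside the rack. Leave it.
- wrench: Wrench lying on the bench beside the rack. Leave it.
- spray: Spray can, 66 mm across, 190 mm tall, standing on the bench. Leave it.
- carton: Cardboard carton 120 x 90 x 70 mm on the bench. Leave it.
- coupling: Grey plastic pipe coupling, 80 mm across and 80 mm tall, standing on the bench. Leave it.
Mind the look-alikes: they are no part of the job. Leave any pink look-alike of the flange_green alone.

How it is judged:
By the outcome, as a careful person would: the job done as asked, in the order asked, and still so for the second after the job is handed in, with the robot touching nothing.
It also fails if it takes over 72 s, if anything falls off the work surface, if the arm or the gripper's body presses on something with over 40 N, if the wrist force passes 120 N, or if a joint passes its speed limit or range.

## Working session

There is one attempt and no reset: what is moved stays moved. The work goes in short steps, Python scripts to look and compute and a tool call to move; the robot and the scene stay as the last step left them, time stands still between calls to the robot, and variables do not carry over. Pictures are saved under pics/ and viewed, at most 10 in all, crops included, and the job is handed in when it is done.

Besides the shell and the picture viewer there is one more tool, called after ">>>" as name(argument=value, ...), one argument or row to a line, values as JSON. play_rows: Moves the arm, as the interface text tells. Its arguments: {"type":"object","properties":{"xyz":{"type":"array","items":{"type":"array","items":{"type":"number"}}},"rot":{"type":"array","items":{"type":"array","items":{"type":"number"}}},"grip":{"type":"array","items":{"type":"number"}}},"required":["xyz","rot","grip"]}

```bash
mkdir -p pics
cat > h.py <<'E'
import numpy as np, cv2, pickle
from bench import readout, vision, ctrl
def grab(n):
    o=readout.get_obs(); c=vision.camera(n)
    if 'extrinsics' in c: T=np.array(c['extrinsics'])
    else:
        from scipy.spatial.transform import Rotation as R
        w=o['eef_rot']; E=np.eye(4); E[:3,:3]=R.from_quat([w[1],w[2],w[3],w[0]]).as_matrix(); E[:3,3]=o['eef_pos']
        T=E@np.array(c['hand_eye'])
    c['T']=T; return c
def rays(c,uv):
    K=np.array(c['camera_matrix']); k=c['k1']
    d=np.array([k,0,0,0,0],float)
    p=cv2.undistortPoints(np.array(uv,float).reshape(-1,1,2),K,d).reshape(-1,2)
    return np.c_[p,np.ones(len(p))]@c['T'][:3,:3].T, c['T'][:3,3]
def onz(c,uv,z):
    r,o=rays(c,uv); return o+r*((z-o[2])/r[:,2])[:,None]
def blobs(c,lo,hi,amin=30):
    hsv=cv2.cvtColor(c['color'],cv2.COLOR_RGB2HSV); m=cv2.inRange(hsv,np.array(lo),np.array(hi))
    cs,_=cv2.findContours(m,cv2.RETR_EXTERNAL,cv2.CHAIN_APPROX_NONE)
    return sorted([x for x in cs if cv2.contourArea(x)>amin],key=cv2.contourArea,reverse=True)
def save(c,n): cv2.imwrite('pics/'+n+'.png',c['color'][:,:,::-1])
E
python3 - <<'E'
from h import *
o=readout.get_obs(); print({k:np.round(v,3) for k,v in o.items()}, ctrl.tips_ahead)
for n in ('top','side'):
    c=grab(n); save(c,n); pickle.dump(c,open(n+'.pkl','wb')); print(n,np.round(c['T'],3).tolist(),c['k1'])
    for b in blobs(c,(35,80,40),(90,255,255)):
        print(cv2.contourArea(b),cv2.boundingRect(b),cv2.minAreaRect(b))
E
```

```text
{'time_s': np.float64(0.0), 'q': array([ 0.919,  0.182,  1.608, -0.   ,  1.354, -0.206]), 'dq': array([ 0.001, -0.002, -0.   ,  0.001, -0.001,  0.001]), 'joint_efforts': array([-1.0000e-03, -4.4486e+01, -3.5134e+01, -0.0000e+00,  9.0000e-03,
       -0.0000e+00]), 'eef_pos': array([0.248, 0.518, 0.249]), 'eef_rot': array([-0.   ,  0.221,  0.975, -0.001]), 'wrist_force': array([-0.785, -0.007,  0.531]), 'torque': array([-0.028,  0.031,  0.018]), 'grasp_force': np.float64(0.0), 'opening': np.float64(1.002)} 0.019
top [[0.012, -0.994, 0.112, 0.307], [-1.0, -0.011, 0.015, -0.019], [-0.013, -0.113, -0.994, 1.416], [0.0, 0.0, 0.0, 1.0]] -0.055215103456973384
4000.0 (112, 64, 102, 56) ((162.5719451904297, 91.31546783447266), (54.17580795288086, 101.58588409423828), 89.04515838623047)
832.0 (268, 197, 33, 34) ((284.0, 213.5), (33.0, 32.0), 90.0)
87.0 (258, 185, 30, 4) ((272.5, 186.5), (3.0, 29.0), 90.0)
68.0 (259, 142, 30, 4) ((273.5, 143.5), (3.0, 29.0), 90.0)
side [[0.775, -0.37, 0.512, -0.131], [-0.631, -0.459, 0.625, -0.701], [0.004, -0.808, -0.589, 0.741], [0.0, 0.0, 0.0, 1.0]] -0.10958906575656556
3359.5 (438, 353, 103, 67) ((484.6000061035156, 403.199951171875), (107.59998321533203, 46.399993896484375), 36.869895935058594)
3275.5 (266, 92, 85, 67) ((303.0773620605469, 119.77511596679688), (84.02354431152344, 52.28604507446289), 29.291362762451172)
2302.5 (57, 24, 59, 76) ((87.74999237060547, 59.25), (81.27052307128906, 39.21223831176758), 71.56504821777344)
906.0 (123, 22, 27, 68) ((134.36215209960938, 54.72451400756836), (66.31575775146484, 21.025880813598633), 79.91940307617188)
823.5 (274, 207, 39, 28) ((293.0, 220.5), (27.0, 38.0), 90.0)
144.0 (331, 176, 24, 18) ((342.3529052734375, 184.41177368164062), (27.096776962280273, 6.5169453620910645), 30.963756561279297)
65.0 (297, 197, 23, 16) ((308.1538391113281, 203.76922607421875), (26.07090950012207, 3.882901191711426), 33.6900634765625)
```

View pics/top.png

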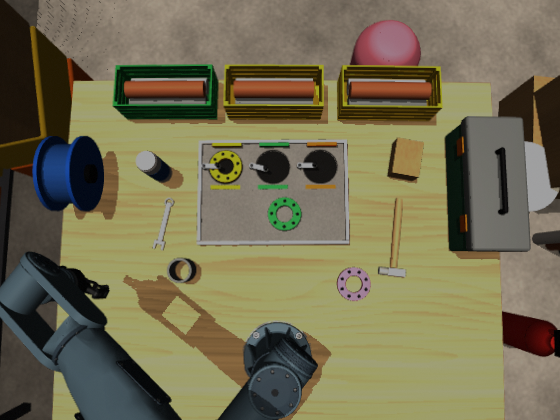

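View pics/side.png

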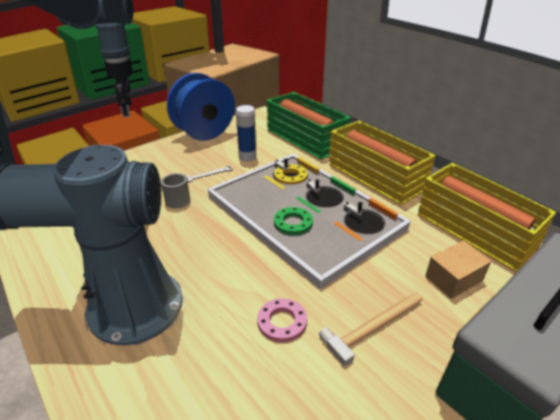

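The top picture shows the rack in the middle: green slot at about (273,165) between yellow (left) and orange (right), the green flange at (284,213) on the apron, the pink decoy at (353,284), and the arm at lower left.

Run:
```python
from h import *
c=pickle.load(open('top.pkl','rb')); s=pickle.load(open('side.pkl','rb'))
def cen(b): m=cv2.moments(b); return [m['m10']/m['m00'],m['m01']/m['m00']]
g=blobs(c,(35,80,40),(90,255,255))
print('flange',onz(c,[cen(g[1])],.042)); 
for b,z in((g[2],.024),(g[3],.044)):
    r=cv2.fitLine(b,cv2.DIST_L2,0,.01,.01).ravel(); P=onz(c,[cen(b),cen(b)+r[:2]*10],z); print('strip',P[0],np.arctan2(*(P[1]-P[0])[[1,0]]))
g=blobs(s,(35,80,40),(90,255,255))
print('side',[onz(s,[cen(b)],z) for b,z in zip(g[4:7],(.042,.035,.024))])
# other strips, rack grey lip corners
for n,lo,hi in(('yel',(22,120,120),(32,255,255)),('or',(8,150,120),(20,255,255))):
    for b in blobs(c,lo,hi,20):
        x,y=cen(b)
        if 195<x<350 and 135<y<245: print(n,np.round([x,y]),cv2.boundingRect(b),onz(c,[[x,y]],.024))
im=np.hstack([cv2.resize(c['color'][135:200,195:350],None,fx=5,fy=5,interpolation=cv2.INTER_CUBIC)])
cv2.imwrite('pics/crop.png',im[:,:,::-1])
```

```text
flange [[ 0.46456203 -0.01955845  0.042     ]]
strip [0.55758126 0.02019113 0.024     ] -1.561058783249849
strip [0.69932886 0.01383037 0.044     ] -1.5431959372456814
side [array([[ 0.45528523, -0.03092359,  0.042     ]]), array([[0.69947871, 0.01648388, 0.035     ]]), array([[0.55580348, 0.01598727, 0.024     ]])]
yel [226. 166.] (210, 151, 31, 31) [[0.62664729 0.17768136 0.024     ]]
yel [225. 187.] (210, 185, 30, 5) [[0.55605649 0.18145596 0.024     ]]
yel [226. 144.] (212, 143, 29, 3) [[0.70310173 0.1807442  0.024     ]]
or [319. 186.] (306, 185, 30, 4) [[ 0.56004922 -0.13565814  0.024     ]]
or [321. 143.] (307, 142, 30, 4) [[ 0.70814426 -0.14418375  0.024     ]]
```

View pics/crop.png

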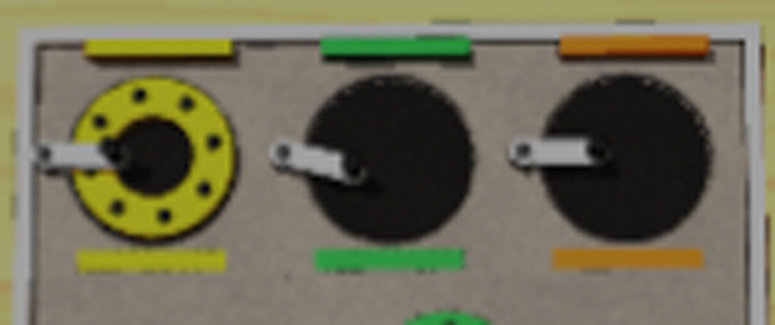

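The crop shows the green keeper nearly closed, pivot at left (283,152) and pin at (353,170), so it is open about 0.2 rad. Next I move above the area for a close wrist view.

>>> play_rows(
  xyz=[
    [-50,-38,-6],
    [-100,-77,-12],
    [-150,-115,-18],
    [-200,-154,-24],
    [-250,-192,-30],
    [-300,-231,-36],
    [-350,-270,-42],
    [-395,-304,-46],
    [-442,-341,-50],
    [-442,-341,-50],
  ],
  rot=[
    [0,0,-0.05],
    [0,0,-0.1],
    [0,0,-0.15],
    [0,0,-0.2],
    [0,0,-0.25],
    [0,0,-0.3],
    [0,0,-0.35],
    [0,0,-0.4],
    [0,0,-0.445],
    [0,0,-0.445],
  ],
  grip=[0,0,0,0,0,0,0,0,0,0],
)

```text
time_s: 1.35
eef_pos: [0.5008, 0.0169, 0.3]
eef_rot: [-0.0, 0.003, 1.0, -0.0]
wrist_force: [-0.0, 1.1, -0.7]
opening: 0.001
grasp_force: 0.0
```

Run:
```python
from h import *
c=grab('wrist'); save(c,'w1'); pickle.dump(c,open('w1.pkl','wb'))
o=readout.get_obs();print(o['eef_pos'],o['eef_rot'],o['opening'],np.round(c['hand_eye'],3).tolist())
def cen(b): m=cv2.moments(b); return [m['m10']/m['m00'],m['m01']/m['m00']]
for b in blobs(c,(35,80,40),(90,255,255),60):
    P=[onz(c,[cen(b)],z)[0].round(4) for z in(.024,.042,.046)]; print(cv2.contourArea(b),cv2.boundingRect(b),P)
```

```text
[0.49986137 0.01899114 0.29973151] [-6.12306104e-04  2.44700063e-03  9.99996791e-01  2.34433140e-04] 0.004656162529368226 [[-0.0, -0.965, -0.264, 0.066], [1.0, 0.0, -0.001, -0.0], [0.001, -0.264, 0.965, -0.125], [0.0, 0.0, 0.0, 1.0]]
7287.0 (196, 96, 97, 98) [array([ 0.4666, -0.0207,  0.024 ]), array([ 0.4652, -0.019 ,  0.042 ]), array([ 0.4649, -0.0186,  0.046 ])]
749.0 (240, 215, 80, 12) [array([0.5603, 0.0208, 0.024 ]), array([0.5546, 0.0207, 0.042 ]), array([0.5534, 0.0206, 0.046 ])]
197.5 (530, 371, 30, 14) [array([0.792 , 0.4013, 0.024 ]), array([0.776 , 0.3841, 0.042 ]), array([0.7724, 0.3802, 0.046 ])]
```

View pics/w1.png

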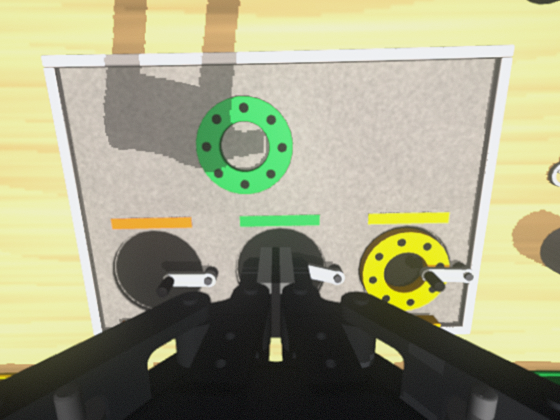

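The wrist view shows the flange at (244,145), green strip at (280,220), green keeper's pivot near (340,278), with its pin hidden behind the fingers. I back off for a clear view.

>>> play_rows(
  xyz=[
    [18,12,0],
    [36,24,0],
    [54,36,0],
    [72,48,0],
    [90,60,0],
    [90,60,0],
    [90,60,0],
    [90,60,0],
    [90,60,0],
    [90,60,0],
  ],
  rot=[
    [0,0,0],
    [0,0,0],
    [0,0,0],
    [0,0,0],
    [0,0,0],
    [0,0,0],
    [0,0,0],
    [0,0,0],
    [0,0,0],
    [0,0,0],
  ],
  grip=[0,0,0,0,0,0,0,0,0,0],
)

```text
time_s: 2.65
eef_pos: [0.4099, 0.0804, 0.3001]
eef_rot: [-0.0, 0.001, 1.0, 0.0]
wrist_force: [-0.3, -0.4, -0.5]
opening: 0.0
grasp_force: 0.0
```

```bash
cat > m.py <<'E'
from h import *
import sys
def cen(b): m=cv2.moments(b); return [m['m10']/m['m00'],m['m01']/m['m00']]
def run(n):
    c=grab('wrist'); save(c,n)
    for nm,lo,hi,zs in(('green',(35,80,40),(90,255,255),(.024,.034,.042)),('white',(0,0,170),(179,40,255),(.046,)),('black',(0,0,0),(179,255,60),(.016,.024,.046,.076)),('yellow',(22,120,120),(32,255,255),(.024,)),('orange',(8,150,120),(20,255,255),(.024,))):
        for b in blobs(c,lo,hi,60):
            x,y,w,h=cv2.boundingRect(b)
            P=[onz(c,[cen(b)],z)[0][:2].round(4).tolist() for z in zs]
            if .38<P[0][0]<.76 and -.26<P[0][1]<.27: print(nm,cv2.contourArea(b),(x,y,w,h),P)
    return c
E
python3 - <<'E'
from m import *
c=run('w2'); pickle.dump(c,open('w2.pkl','wb')); print(readout.get_obs()['eef_pos'])
E
```

```text
green 6191.0 (148, 178, 91, 88) [[0.4702, -0.0231], [0.4671, -0.0206], [0.4646, -0.0185]]
green 399.0 (193, 282, 47, 11) [[0.561, -0.0007], [0.5556, 0.0013], [0.5512, 0.0029]]
white 59557.5 (0, 134, 443, 223) [[0.4521, 0.0152]]
white 261.0 (148, 340, 27, 28) [[0.6473, -0.0701]]
white 182.0 (384, 347, 19, 22) [[0.6523, 0.2366]]
white 181.0 (270, 338, 11, 23) [[0.6408, 0.08]]
white 68.5 (320, 291, 25, 7) [[0.5586, 0.1455]]
black 56931.0 (0, 248, 560, 172) [[0.6862, 0.1013], [0.6795, 0.1009], [0.6611, 0.0998], [0.636, 0.0982]]
yellow 646.5 (314, 280, 77, 10) [[0.5582, 0.1817]]
orange 587.0 (71, 283, 77, 11) [[0.563, -0.1401]]
[0.40988368 0.08043931 0.30018857]
```

View pics/w2.png

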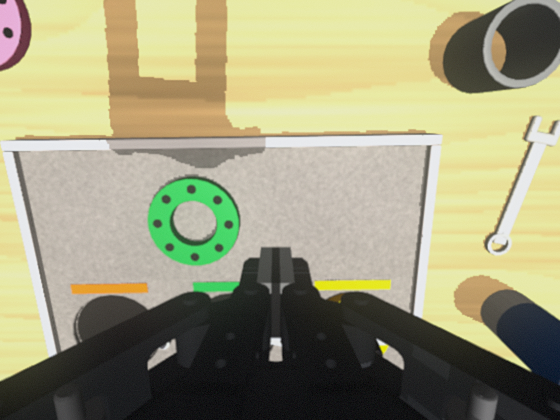

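I went the wrong way: the camera sits on the -x side, so the slot fell behind the fingers. I go forward instead.

>>> play_rows(
  xyz=[
    [-40,-6,0],
    [-80,-12,0],
    [-120,-18,0],
    [-160,-24,0],
    [-200,-30,0],
    [-240,-30,0],
    [-240,-30,0],
    [-240,-30,0],
    [-240,-30,0],
    [-240,-30,0],
  ],
  rot=[
    [0,0,0],
    [0,0,0],
    [0,0,0],
    [0,0,0],
    [0,0,0],
    [0,0,0],
    [0,0,0],
    [0,0,0],
    [0,0,0],
    [0,0,0],
  ],
  grip=[0,0,0,0,0,0,0,0,0,0],
)

```text
time_s: 3.95
eef_pos: [0.6492, 0.0506, 0.301]
eef_rot: [0.0, 0.0, 1.0, -0.0]
wrist_force: [-0.6, -1.0, -0.4]
opening: 0.003
grasp_force: 0.0
```

Run:
```python
from m import *
c=run('w3'); pickle.dump(c,open('w3.pkl','wb')); print(readout.get_obs()['eef_pos'])
```

```text
green 3439.0 (153, 0, 108, 58) [[0.4916, -0.0216], [0.4939, -0.0198], [0.4957, -0.0184]]
green 1046.5 (205, 88, 89, 14) [[0.5596, 0.0207], [0.5602, 0.0215], [0.5607, 0.0221]]
green 899.0 (207, 212, 84, 13) [[0.7064, 0.0165], [0.7033, 0.0174], [0.7008, 0.018]]
white 53640.0 (0, 0, 491, 235) [[0.5681, 0.048]]
white 2939.5 (134, 0, 63, 82) [[0.5152, -0.0702]]
white 219.0 (184, 0, 14, 24) [[0.4801, -0.0347]]
black 1978.5 (104, 109, 61, 62) [[0.6056, -0.1239], [0.6051, -0.1205], [0.6039, -0.1112], [0.6023, -0.0984]]
black 1690.5 (206, 115, 77, 51) [[0.6121, -0.0021], [0.6115, -0.001], [0.61, 0.0018], [0.6078, 0.0056]]
black 70.5 (264, 143, 12, 14) [[0.6229, 0.042], [0.6222, 0.0421], [0.62, 0.0426], [0.6171, 0.0432]]
yellow 4805.0 (341, 106, 95, 96) [[0.6255, 0.1804]]
yellow 1045.5 (347, 86, 89, 14) [[0.5575, 0.1809]]
yellow 689.5 (341, 213, 85, 10) [[0.7056, 0.1847]]
orange 998.0 (63, 90, 90, 14) [[0.5618, -0.1391]]
orange 714.0 (71, 216, 88, 11) [[0.7095, -0.1512]]
[0.64929513 0.05058855 0.30100979]
```

View pics/w3.png

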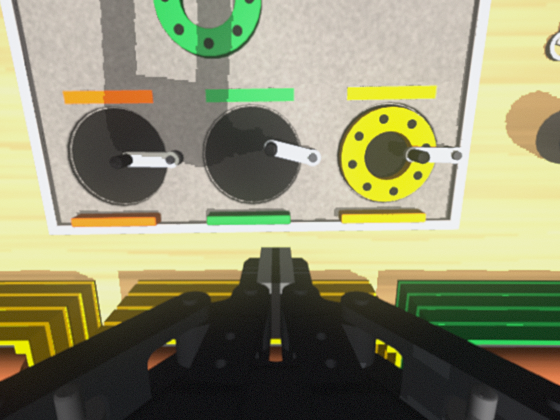

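The view shows the green pin top at about (271,147), pivot at (313,157), pocket centre near (252,154), green strips at (250,95) and (248,218).

Run:
```python
from m import *
c=pickle.load(open('w3.pkl','rb'))
print('pin',onz(c,[[271,147]],.076),'pivot',onz(c,[[313,157]],.046))
g=c['color'].max(2); 
for p in ((250,154),(117,155)):
    E=[]
    for a in np.arange(0,2*np.pi,.1):
        d=np.array([np.cos(a),np.sin(a)]); v=np.array([int(g[tuple((np.array(p)+d*r).round().astype(int)[::-1])]) for r in range(35,62)]); k=np.argmax(np.diff(v)); 
        if v[k+1]-v[k]>15: E.append(np.array(p)+d*(35.5+k))
    P=onz(c,E,.024)[:,:2]
    for _ in range(4):
        A=np.c_[2*P,np.ones(len(P))]; s=np.linalg.lstsq(A,(P**2).sum(1),rcond=None)[0]; r=np.sqrt(s[2]+s[:2]@s[:2]); e=np.abs(np.linalg.norm(P-s[:2],axis=1)-r); P=P[e<max(.002,np.median(e)*1.5)]
    print('pocket',s[:2],r,len(P))
```

```text
pin [[0.61369127 0.04568831 0.076     ]] pivot [[0.62750719 0.09260525 0.046     ]]
pocket [0.63016237 0.02242717] 0.057708295259095994 46
pocket [ 0.63008376 -0.13797293] 0.05923846056930354 39
```

>>> play_rows(
  xyz=[
    [2,-5,40],
    [4,-10,80],
    [4,-10,120],
    [4,-10,160],
    [4,-10,190],
    [4,-10,210],
    [4,-10,222],
    [4,-10,227],
    [4,-10,227],
    [4,-10,227],
  ],
  rot=[
    [0,0,0],
    [0,0,0],
    [0,0,0],
    [0,0,0],
    [0,0,0],
    [0,0,0],
    [0,0,0],
    [0,0,0],
    [0,0,0],
    [0,0,0],
  ],
  grip=[0,0,0,0,0,0,0,0,0,0],
)

```text
time_s: 5.25
eef_pos: [0.6465, 0.0404, 0.0744]
eef_rot: [0.001, 0.0, 1.0, -0.0]
wrist_force: [0.1, 0.3, -0.4]
opening: -0.006
grasp_force: 0.0
```

Run:
```python
from m import *
print(readout.get_obs()['eef_pos'])
c=grab('side');cv2.imwrite('pics/s1.png',cv2.resize(c['color'][100:280,200:420],None,fx=3,fy=3)[:,:,::-1])
```

```text
[0.64647491 0.04039242 0.07443763]
```

View pics/s1.png

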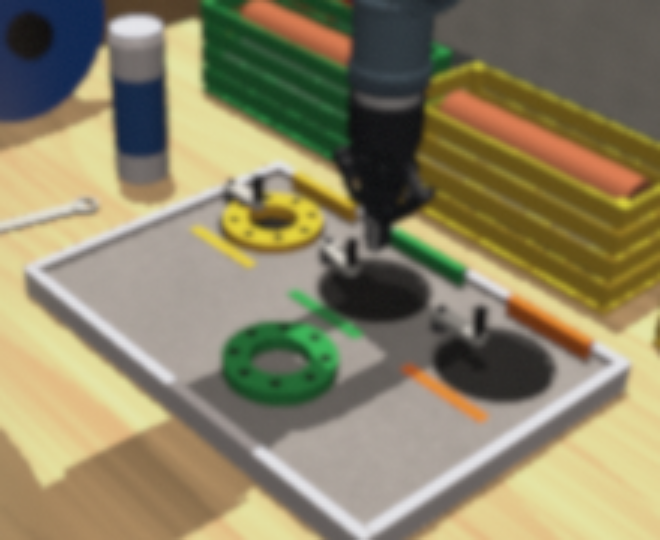

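The fingertips stand behind the pin (picture 375,240). Now the opening arc.

>>> play_rows(
  xyz=[
    [15,0,0],
    [29,1,0],
    [41,3,0],
    [48,8,0],
    [55,13,0],
    [59,19,0],
    [64,25,0],
    [66,31,0],
    [66,34,0],
    [66,34,0],
  ],
  rot=[
    [0,0,0],
    [0,0,0],
    [0,0,0],
    [0,0,0],
    [0,0,0],
    [0,0,0],
    [0,0,0],
    [0,0,0],
    [0,0,0],
    [0,0,0],
  ],
  grip=[0,0,0,0,0,0,0,0,0,0],
)

```text
time_s: 6.55
eef_pos: [0.5792, 0.0729, 0.073]
eef_rot: [-0.001, 0.0, 1.0, -0.002]
wrist_force: [-0.7, -8.2, 1.7]
opening: 0.0
grasp_force: 4.8
```

>>> play_rows(
  xyz=[
    [0,-15,0],
    [0,-25,-30],
    [10,-30,-60],
    [45,-50,-60],
    [80,-75,-60],
    [114,-92,-60],
    [114,-92,-60],
    [114,-92,-60],
    [114,-92,-40],
    [114,-92,-20],
  ],
  rot=[
    [0,0,0],
    [0,0,0],
    [0,0,0],
    [0,0,0],
    [0,0,0],
    [0,0,0],
    [0,0,0],
    [0,0,0],
    [0,0,0],
    [0,0,0],
  ],
  grip=[0,0,0,0,0,0,0,0,0,0],
)

```text
time_s: 7.8
eef_pos: [0.4671, -0.0172, 0.0932]
eef_rot: [0.001, -0.0, 1.0, -0.0]
wrist_force: [-0.1, -0.5, 0.6]
opening: 0.002
grasp_force: 0.0
```

Run:
```python
from m import *
print(readout.get_obs()['eef_pos'])
a=grab('top')['color'][135:245,195:350];b=grab('side')['color'][110:280,200:420]
a=cv2.resize(a,(600,426));b=cv2.resize(b,(600,464))
cv2.imwrite('pics/k.png',cv2.resize(np.vstack([a,b]),(404,600))[:,:,::-1])
```

```text
[ 0.46712637 -0.01716408  0.09320841]
```

View pics/k.png

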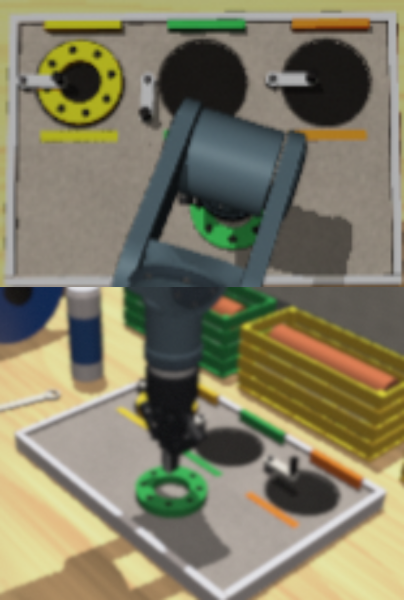

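The picture shows the green keeper standing along -x (146,98 in the top part) and the tool above the flange bore. Lower into the bore and drag.

>>> play_rows(
  xyz=[
    [2,-2,20],
    [2,-2,35],
    [2,-2,46],
    [2,-2,46],
    [-4,6,46],
    [-10,14,46],
    [-16,22,46],
    [-22,30,46],
    [-30,36,46],
    [-40,37,46],
  ],
  rot=[
    [0,0,0],
    [0,0,0],
    [0,0,0],
    [0,0,0],
    [0,0,0],
    [0,0,0],
    [0,0,0],
    [0,0,0],
    [0,0,0],
    [0,0,0],
  ],
  grip=[0,0,0,0,0,0,0,0,0,0],
)

```text
time_s: 9.15
eef_pos: [0.5055, 0.0204, 0.047]
eef_rot: [-0.001, 0.0, 1.0, 0.0]
wrist_force: [-4.0, -1.4, 3.0]
opening: -0.001
grasp_force: 2.5
```

>>> play_rows(
  xyz=[
    [-7,0,0],
    [-14,0,0],
    [-21,0,0],
    [-28,0,0],
    [-35,0,0],
    [-42,0,0],
    [-49,0,0],
    [-56,0,0],
    [-63,0,0],
    [-63,0,0],
  ],
  rot=[
    [0,0,0],
    [0,0,0],
    [0,0,0],
    [0,0,0],
    [0,0,0],
    [0,0,0],
    [0,0,0],
    [0,0,0],
    [0,0,0],
    [0,0,0],
  ],
  grip=[0,0,0,0,0,0,0,0,0,0],
)

```text
time_s: 10.4
eef_pos: [0.5699, 0.0194, 0.0476]
eef_rot: [0.001, 0.0, 1.0, -0.0]
wrist_force: [0.6, -0.0, -0.0]
opening: -0.003
grasp_force: 0.0
```

```bash
cat >> m.py <<'E'
def ring(c,z):
    # green flange: fit circle to outer contour
    b=[x for x in blobs(c,(35,80,40),(90,255,255),400) if cv2.boundingRect(x)[3]>25 and .4<onz(c,[cen(x)],z)[0][0]<.72 and abs(onz(c,[cen(x)],z)[0][1])<.12]
    for x in b:
        P=onz(c,cv2.convexHull(x).reshape(-1,2),z)[:,:2]
        for _ in range(4):
            A=np.c_[2*P,np.ones(len(P))]; s=np.linalg.lstsq(A,(P**2).sum(1),rcond=None)[0]; r=np.sqrt(s[2]+s[:2]@s[:2]); e=np.abs(np.linalg.norm(P-s[:2],axis=1)-r); P=P[e<max(.0015,np.median(e)*1.5)]
        print('ring',s[:2].round(4),r.round(4),len(P),cv2.boundingRect(x))
E
python3 - <<'E'
from m import *
print(readout.get_obs()['eef_pos'])
for n in('wrist','top','side'): print(n); c=grab(n); ring(c,.042); save(c,'p_'+n)
E
```

```text
[0.56988437 0.01936374 0.04762509]
wrist
ring [0.5543 0.0169] 0.0542 34 (138, 107, 265, 199)
top
side
ring [0.5479 0.0053] 0.0621 10 (290, 190, 38, 26)
```

>>> play_rows(
  xyz=[
    [-7,2,0],
    [-14,3,0],
    [-21,4,0],
    [-28,4,0],
    [-35,4,0],
    [-41,4,1],
    [-47,4,2],
    [-53,4,3],
    [-58,4,4],
    [-62,4,5],
  ],
  rot=[
    [0,0,0],
    [0,0,0],
    [0,0,0],
    [0,0,0],
    [0,0,0],
    [0,0,0],
    [0,0,0],
    [0,0,0],
    [0,0,0],
    [0,0,0],
  ],
  grip=[0,0,0,0,0,0,0,0,0,0],
)

```text
time_s: 11.8
eef_pos: [0.6311, 0.0234, 0.0425]
eef_rot: [0.0, 0.0, 1.0, -0.0]
wrist_force: [-4.1, -0.7, 3.0]
opening: -0.001
grasp_force: 2.1
```

Run:
```python
from m import *
print(readout.get_obs()['eef_pos'])
c=grab('wrist'); ring(c,.042);ring(c,.036); save(c,'p2')
```

```text
[0.63110937 0.02342568 0.04245047]
ring [0.5987 0.0231] 0.0579 9 (140, 83, 272, 221)
ring [0.6003 0.0231] 0.0607 8 (140, 83, 272, 221)
```

Continue gently to the far wall.

>>> play_rows(
  xyz=[
    [-3,0,0],
    [-6,0,0],
    [-9,0,0],
    [-12,0,0],
    [-15,0,0],
    [-17,0,0],
    [-19,0,0],
    [-20,0,0],
    [-20,0,0],
    [-20,0,0],
  ],
  rot=[
    [0,0,0],
    [0,0,0],
    [0,0,0],
    [0,0,0],
    [0,0,0],
    [0,0,0],
    [0,0,0],
    [0,0,0],
    [0,0,0],
    [0,0,0],
  ],
  grip=[0,0,0,0,0,0,0,0,0,0],
)

```text
time_s: 13.1
eef_pos: [0.6485, 0.0235, 0.042]
eef_rot: [-0.003, 0.0, 1.0, 0.0]
wrist_force: [-11.5, -1.0, 5.6]
opening: -0.003
grasp_force: 5.2
```

```bash
cat >> m.py <<'E'
def hts(c):
    # heights of green flange top pixels from depth, by side
    hsv=cv2.cvtColor(c['color'],cv2.COLOR_RGB2HSV); m=cv2.inRange(hsv,np.array((35,80,40)),np.array((90,255,255)))>0
    m=cv2.erode(m.astype(np.uint8),np.ones((5,5)))>0
    v,u=np.nonzero(m&(c['depth']>0)); r,o=rays(c,np.c_[u,v]); P=o+r*c['depth'][v,u][:,None]
    P=P[(P[:,0]>.53)&(P[:,0]<.70)&(abs(P[:,1]-.022)<.07)&(P[:,2]>.028)]
    A=np.c_[P[:,:2]-[.629,.022],np.ones(len(P))]; s=np.linalg.lstsq(A,P[:,2],rcond=None)[0]
    print('plane slope x,y, z0',s.round(4),len(P))
E
python3 - <<'E'
from m import *
print(readout.get_obs()['eef_pos'])
c=grab('wrist'); ring(c,.034); hts(c); save(c,'p3')
E
```

```text
[0.64845817 0.02352297 0.04196013]
ring [0.6317 0.0232] 0.0546 34 (145, 91, 261, 216)
ring [0.561  0.0211] 0.0472 9 (139, 35, 261, 43)
plane slope x,y, z0 [-0.0061 -0.001   0.0348] 24732
```

Depth shows the flange flat at 34.8 mm in the pocket. Withdraw and go round to the far side of the pin.

>>> play_rows(
  xyz=[
    [8,0,0],
    [8,0,-30],
    [8,0,-73],
    [20,30,-73],
    [45,65,-73],
    [69,97,-73],
    [69,97,-73],
    [69,97,-50],
    [69,97,-32],
    [69,97,-32],
  ],
  rot=[
    [0,0,0],
    [0,0,0],
    [0,0,0],
    [0,0,0],
    [0,0,0],
    [0,0,0],
    [0,0,0],
    [0,0,0],
    [0,0,0],
    [0,0,0],
  ],
  grip=[0,0,0,0,0,0,0,0,0,0],
)

```text
time_s: 14.4
eef_pos: [0.5809, 0.1199, 0.0725]
eef_rot: [-0.002, 0.001, 1.0, -0.0]
wrist_force: [-0.2, 0.0, 0.4]
opening: -0.004
grasp_force: 0.0
```

Run:
```python
from m import *
print(readout.get_obs()['eef_pos'])
a=grab('top')['color'][135:245,195:350];c=grab('side');b=c['color'][110:280,200:420]
a=cv2.resize(a,(600,426));b=cv2.resize(b,(600,464))
cv2.imwrite('pics/k2.png',cv2.resize(np.vstack([a,b]),(404,600))[:,:,::-1]);hts(c)
```

```text
[0.58089091 0.11986972 0.07250603]
plane slope x,y, z0 [ 0.0359 -0.0064  0.0315] 381
```

View pics/k2.png

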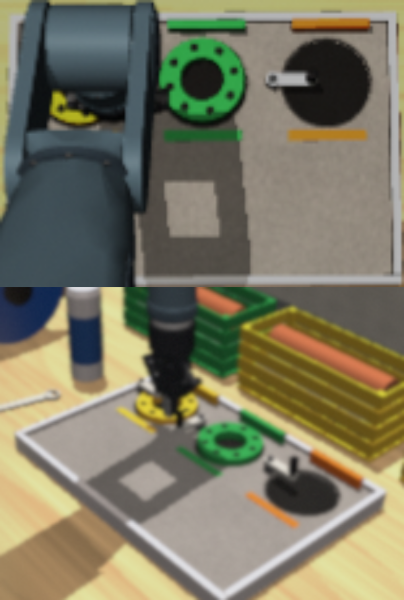

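The flange sits in the green pocket and the fingers are on the outer side of the pin. Now the closing arc.

>>> play_rows(
  xyz=[
    [3,-12,0],
    [6,-24,0],
    [6,-32,0],
    [5,-39,0],
    [1,-48,0],
    [-3,-56,0],
    [-16,-68,0],
    [-30,-76,0],
    [-34,-76,0],
    [-34,-76,0],
  ],
  rot=[
    [0,0,0],
    [0,0,0],
    [0,0,0],
    [0,0,0],
    [0,0,0],
    [0,0,0],
    [0,0,0],
    [0,0,0],
    [0,0,0],
    [0,0,0],
  ],
  grip=[0,0,0,0,0,0,0,0,0,0],
)

```text
time_s: 15.75
eef_pos: [0.611, 0.0439, 0.0731]
eef_rot: [-0.007, 0.0, 1.0, -0.0]
wrist_force: [-22.2, 0.2, 13.5]
opening: 0.001
grasp_force: 11.3
```

>>> play_rows(
  xyz=[
    [15,0,0],
    [25,0,0],
    [25,0,-30],
    [25,0,-80],
    [10,2,-130],
    [-10,4,-180],
    [-30,6,-227],
    [-36,6,-227],
    [-36,6,-227],
    [-36,6,-227],
  ],
  rot=[
    [0,0,0],
    [0,0,0],
    [0,0,0],
    [0,0,0],
    [0,0,0],
    [0,0,0],
    [0,0,0],
    [0,0,0],
    [0,0,0],
    [0,0,0],
  ],
  grip=[0,0,0,0,0,0,0,0,0,0],
)

```text
time_s: 17.0
eef_pos: [0.6507, 0.0503, 0.2992]
eef_rot: [-0.002, 0.001, 1.0, 0.0]
wrist_force: [0.2, -0.7, -0.4]
opening: -0.002
grasp_force: 0.0
```

Run:
```python
from m import *
c=grab('wrist'); save(c,'w9'); hts(c); ring(c,.034); print(readout.get_obs()['eef_pos'])
```

```text
plane slope x,y, z0 [0.0538 0.0027 0.0359] 3416
ring [0.6314 0.0229] 0.0548 41 (205, 110, 94, 95)
[0.65074398 0.05036096 0.29931479]
```

View pics/w9.png

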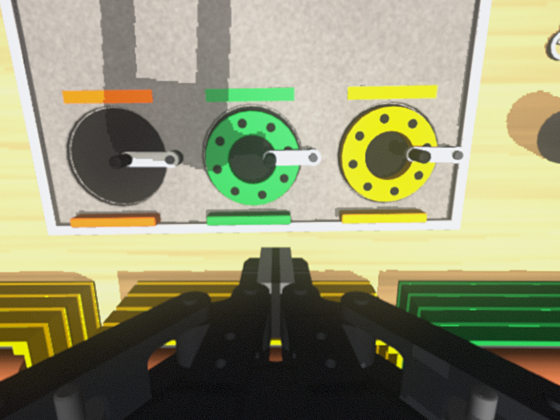

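The flange lies in the green pocket (252,156). Its keeper is closed over it, pin (271,159) to pivot (313,157), matching the yellow one, and the other slots look unchanged.

```bash
python3 -c "
from bench import ctrl
print(ctrl.hand_in())"
```

```text
the job is handed in; nothing more can be done
None
```

The green flange is back in the green slot's pocket, with that slot's keeper swung closed to its stop over it, and the job is handed in. The robot clock read about 17 s. The yellow and orange slots looked unchanged in the last picture; I did not re-check the loose items on the bench.

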